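# Close a plaster mould on its hidden pin and hold it shut

### The job

Pick the loose upper half of the plaster mould off its wooden board, set it between the two ribs of the lower half with its socket side still down, and slide it along the ribs until it drops over the locating pin hidden beneath it. Then press it fully down against the sprung lifter so that the two faces close, and finish while still holding it pressed shut: do not let go at the end. Leave the mallet, mug and knife alone.

Things in the scene. Friction and masses are not known exactly. Their poses are not given: they have to be found in the camera images.
- cover: Loose upper mould half, white plaster, about 0.36 kg (+-20 %): flat block 110 (its x) x 80 (y) x 32 mm high with a grip boss centred on top, 44 (x) x 36 (y) x 30 mm high; 62 mm high in all. Grip the boss either way. Origin: centre of the underside, z up. Fits both ways round (half a turn). Starts lying flat, socket down, on the wooden board.
- cover_socket (a point): Mouth of the blind socket in the middle of the upper half's underside (at its origin), unseen from above: 16 mm along the upper half's x, 22 mm along its y, 20 mm deep. Pressing on the pin off-centre may tilt the upper half in the grip; once the pin's tip is in the socket and the grip is opened, it drops level onto the lifter.
- bed: Fixed lower mould half, white plaster, on the bench, 160 (its x, along the ribs) x 121 mm (y). Origin: centre of the underside, z up. The flat face that meets the upper half is 45 mm above the origin. Height of the upper half's origin over this one: 61 mm when it rides on the pin's tip, 53 mm when dropped on the pin and resting on the lifter, 45 mm pressed shut.
- bed_face (a point): Middle of the lower half's face, 45 mm above its origin. One steel locating pin stands on the face, on the centre line (y = 0), 12 mm diameter, 16 mm high, its top 3 mm tapering to 8 mm. Its place along x differs every time, anywhere within 8 mm of this point, and is not reported.
- bed_ribs (a point): Midway between the ribs, 20 mm above the face. The two straight ribs run along the bed's x at both sides over its full length, 85 mm apart inside (2.5 mm play each side of the upper half), upright from the face to this height, then sloping away at 45 degrees to ridges 29 mm above the face. Ends open.
- lifter (a joint): Sprung lifter in the lower half: two steel pads, 16 x 44 mm, 42 mm either side of the middle along the bed's x, standing 8 mm above the face; they sink together. Value in m: 0 = up, about 0.008 when shut. The spring pushes up with about 7 N at 0 and 13 N at 0.008, so it lifts the upper half again when not held down.
- board: Fixed plywood drying board 150 x 130 x 18 mm on which the upper half starts. Origin at the centre of its underside.
- mallet: Bystander: mallet with a black rubber head (64 mm diameter, 100 mm long along its x) and a wooden handle 220 mm long towards its -y. Origin on the bench under the middle of the head.
- mug: Bystander: white mug, 84 mm diameter, 85 mm high, origin at the centre of its underside.
- knife: Bystander: small knife lying flat, wooden handle 100 mm towards its -x and steel blade 90 mm towards +x. Origin on the bench where they meet.
Mind the look-alikes: they are no part of the job. Several things look just like the board: the one meant starts nearest to the robot's base.

How it is judged:
By the outcome, as a careful person would: the job done as asked, in the order asked, and still so for the second after the job is handed in, while the arm keeps its last pose, push and grip.
It also fails if it takes over 67 s, if anything falls off the work surface, if the arm or the gripper's body presses on something with over 40 N, if the wrist force passes 120 N, or if a joint passes its speed limit or range.

### The arm

A 6-joint arm with a two-finger parallel gripper is mounted at the origin on the work surface. World frame = base frame: x ahead of the robot, y to its left, z up, the work surface at z = 0. Lengths are in m, angles in rad, forces in N, time in s.
With the tool pointing down it reaches from about 0.325 to 0.775 m from the base axis. Payload 9.3 kg.
Tool frame: the origin (TCP) lies at the very end of the fingers, on their centre line; the grasp point (between the pads) lies 19 mm behind it (grasp_offset is the distance from the TCP to the grasp point, in m); z points along the fingers, y is the line along which they close (so a half turn about z gives the same grasp; the last joint's range is limited). The gripper opens to 85 mm and grips with 20 to 120 N. Pads are 22 mm wide; open, the fingers measure 114 mm over their backs; the gripper's body (76 mm by 85 mm) begins 54 mm behind the grasp point. The pads swing forward as they close: fully open they stand 13 mm farther back than shut.
Start: joints at [0.975, 0.259, 0.021, 1.334, 0, 1.418], TCP at [0.236, 0.497, 0.231] pointing down, gripper open.
Joint ranges: [-3.04, 3.04], [-0.91, 1.82], [-1.04, 1.36], [-1.92, 1.95], [-1.52, 1.45], [-3.14, 3.14]. Speed limits (rad/s): [2.22, 2.22, 2.79, 3.14, 3.14, 3.14].

### API

Orientations are given as [roll, pitch, yaw] about the fixed x, y, z axes, in that order (R = Rz(yaw) Ry(pitch) Rx(roll)).
In Python, from workcell import observe, grab_frame, camera_params, sign_off, grasp_offset gives the robot as it stands.
- The arm moves only by the tool carry_out, never from a script. Its arguments are lists of equal length, an entry for each row: "jaw": the opening, from 0 (shut) to 1 (fully open); "translation": the shift along the tool's x, y, z normalised to -1 to 1, where 1 is 400 mm, a list of three; "yaw": the turn about the tool's z normalised to -1 to 1, where 1 is 0.5 rad. In form: {"jaw": [jaw, ...], "translation": [[dx, dy, dz], ...], "yaw": [yaw, ...]}. A call has 1 to 12 rows; each row shifts and turns the commanded pose from where the row before left it, along the tool's axes as they then stand; what a row does not reach is not made up. A row lasts 1/8 s, in which the tool goes at most 62.5 mm and 10.7 degrees, less where a joint would pass 70% of its speed; a pose out of reach is approached as far as the arm can. A call with a number of a shift or a turn outside -1 to 1 is refused whole. A call with a gripper value outside its range is refused whole. The fingers move at their own pace and stop on an object; "newtons" is the grip in N (left out, the last holds). Time passes only in rows, so rows that do not move let the fingers close. It gives the time, the measured TCP pose, the force, the opening and the grip force at its end, in the units of the state.
- observe(): the state, without advancing time (a new reading comes with each control period).
- grab_frame(name): name is "scene" or "top" or "wrist"; returns the picture (480x640x3 uint8, blue, green, red); there is no depth.
- camera_params(name): a dict with "camera_matrix" (3x3 intrinsics, pixels), "R" (3x3) and "t" (3): a world point X has camera coordinates R X + t. Camera axes: x right, y down, z forward; pixel columns grow to the right and rows downward; lengths in m; the calibration is good to about 2 mm. A picture is of the moment at which its call begins: read the wrist's pose just before it. camera_params takes no time and is no camera call; for the wrist camera it gives the pose at the moment of the call.
- sign_off(): hands the job in; it is judged then, once.
The state is a dict: "clock": time; "joint_pos": joint angles; "qd": joint speeds; "tau": joint torques, N m; "eef_pos": TCP position; "orientation": TCP orientation; "ft_force": force on the tool from outside, world axes, zero at the start; "wrist_torque": the same for the moment, N m; "width": finger opening in m; "gripper_force": force on a finger pad.
Only numpy, scipy, OpenCV 4.12 (cv2) and the standard library are available. Lean on these libraries where they do the work, as an engineer would, in place of code of your own. Each camera call takes 0.05 s, during which the arm holds its last target. There are 200 camera calls.

## Working session

There is one attempt and no reset: what is moved stays moved. The work goes in short steps, Python scripts to look and compute and a tool call to move; the robot and the scene stay as the last step left them, time stands still between calls to the robot, and variables do not carry over. Pictures are saved under pics/ and viewed, at most 10 in all, crops included, and the job is handed in when it is done.

Besides the shell and the picture viewer there is one more tool, called after ">>>" in YAML: its name, and indented under it one key for each argument. carry_out: Moves the arm, as the interface text tells. Scaled input: -1 to 1 covers 400 mm each way for a shift and 0.5 rad each way for a turn. Its arguments: {"type":"object","properties":{"jaw":{"type":"array"},"translation":{"type":"array"},"yaw":{"type":"array"},"newtons":{"type":"number"}},"required":["jaw","translation","yaw"]}

```bash
mkdir -p pics; ls; cat > h.py <<'E'
import numpy as np, cv2
from workcell import *
def ray(P,px):
    K=np.array(P["camera_matrix"]);R=np.array(P["R"]);t=np.array(P["t"])
    u=cv2.undistortPoints(np.array(px,float).reshape(-1,1,2),K,None).reshape(-1,2)
    d=np.c_[u,np.ones(len(u))]@R
    return -R.T@t,d
def plane(P,px,z):
    c,d=ray(P,px); return c+d*((z-c[2])/d[:,2:])
def proj(P,X):
    return cv2.projectPoints(np.array(X,float).reshape(-1,3),cv2.Rodrigues(np.array(P["R"]))[0],np.array(P["t"]),np.array(P["camera_matrix"]),None)[0].reshape(-1,2)
def tri(P1,p1,P2,p2):
    c1,d1=ray(P1,p1);c2,d2=ray(P2,p2);out=[]
    for a,b in zip(d1,d2):
        s=np.linalg.lstsq(np.c_[a,-b],c2-c1,rcond=None)[0]
        x,y=c1+s[0]*a,c2+s[1]*b; out.append(np.r_[(x+y)/2,np.linalg.norm(x-y)])
    return np.array(out)
E
python3 - <<'E'
from h import *
print(observe(),grasp_offset)
for n in("top","scene"):
    cv2.imwrite(f"pics/{n}0.png",grab_frame(n)); P=camera_params(n); print(n,ray(P,[[320,240]]),P["camera_matrix"])
E
```

```text
pics
{'clock': 0.0, 'joint_pos': array([ 9.75393272e-01,  2.59185417e-01,  2.07450562e-02,  1.33371606e+00,
       -4.36422171e-06,  1.41820847e+00]), 'qd': array([-0.00058259, -0.00101667,  0.00021563, -0.00111647,  0.00143421,
       -0.00079508]), 'tau': array([ 5.64476049e-04, -5.55641019e+01,  3.44530427e+01,  1.38116180e-02,
       -1.78373052e-04,  1.76167867e-05]), 'eef_pos': array([0.23549852, 0.49670495, 0.23066329]), 'orientation': array([-3.14024770e+00, -2.02416452e-04,  2.69877732e+00]), 'ft_force': array([-0.17342464,  0.55481958,  0.18308687]), 'wrist_torque': array([-0.02277148,  0.01648402,  0.01579219]), 'gripper_force': 0.0, 'width': 0.08565000521005615} 0.0187
top (array([ 0.41666322, -0.05216741,  1.18766121]), array([[ 0.12037562, -0.01775301, -0.99292383]])) [[451.69497995   0.         309.71378459]
 [  0.         451.69497995 233.86288585]
 [  0.           0.           1.        ]]
scene (array([1.2481937 , 0.82394383, 0.76669015]), array([[-0.52830504, -0.66287014, -0.53060505]])) [[481.04741309   0.         323.11248257]
 [  0.         481.04741309 240.81815864]
 [  0.           0.           1.        ]]
```

View pics/top0.png

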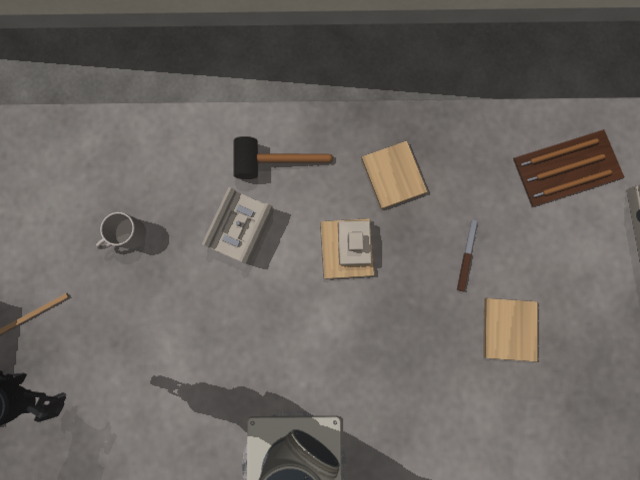

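View pics/scene0.png

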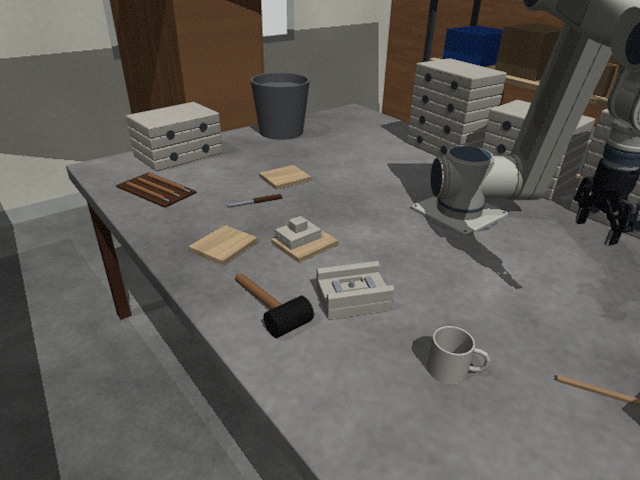

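Three plywood boards show in the top view: (395,175), (347,249) with the white cover on it, and (512,330). The base axis is near (295,465), so (347,249) is the nearest and is the one carrying the cover. The bed is at (238,225), with its pads at (243,210) and (232,240) and the pin between them. The mallet is at (246,158), the mug at (118,230) and the knife at (467,255).

I'll confirm with an enlarged crop.

```bash
python3 - <<'E'
from h import *
a=cv2.imread("pics/top0.png");b=cv2.imread("pics/scene0.png")
A=cv2.resize(a[180:290,195:285],(400,489),interpolation=3)[:,:]
B=cv2.resize(a[205:290,310:385],(400,453),interpolation=3)
C=np.zeros((489,800,3),np.uint8);C[:,:400]=A;C[:453,400:]=B
cv2.imwrite("pics/crop1.png",C)
for n,z in(("top",.018),):
    P=camera_params(n)
    for p in([395,175],[347,249],[512,330]): q=plane(P,[p],z)[0];print(p,q,np.hypot(*q[:2]))
D=np.zeros((560,800,3),np.uint8)
D[:,:]=cv2.resize(b[200:340,230:430],(800,560),interpolation=3)
cv2.imwrite("pics/crop2.png",D)
E
```

```text
[395, 175] [ 0.73060544 -0.27428219  0.018     ] 0.7803941500776098
[347, 249] [ 0.53426445 -0.14300235  0.018     ] 0.5530715809125042
[512, 330] [ 0.3244496  -0.55678798  0.018     ] 0.6444225319233757
```

View pics/crop1.png

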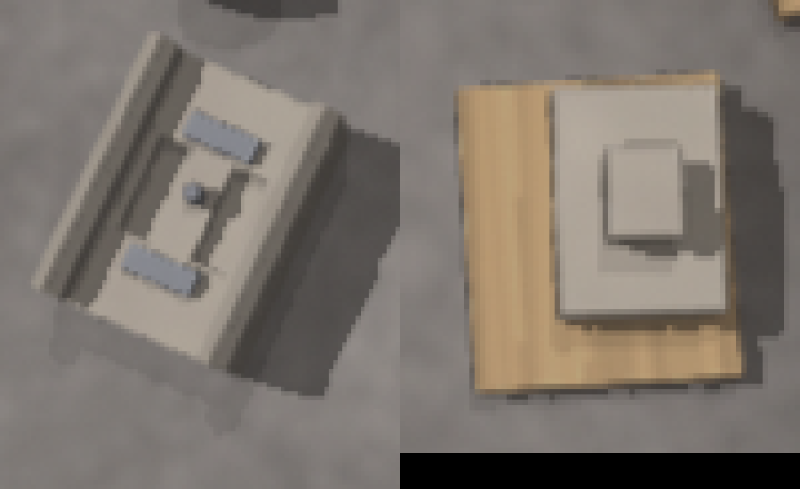

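View pics/crop2.png

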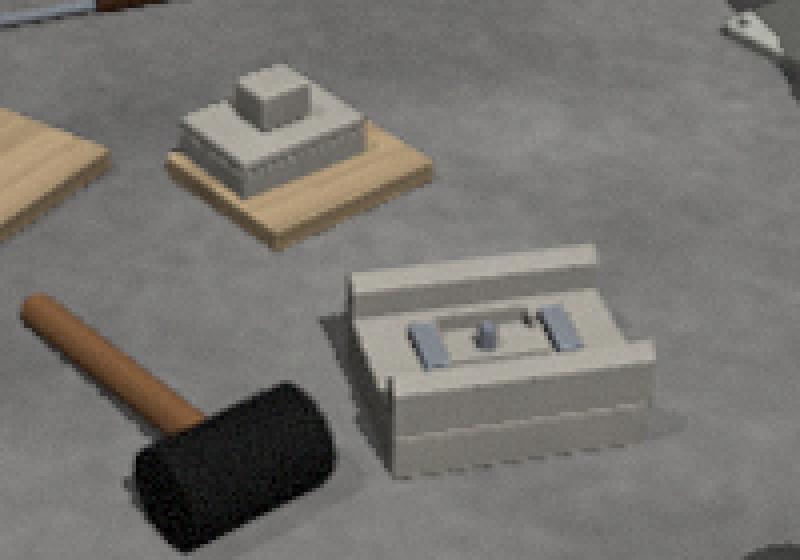

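Crop 1 shows the cover at the upper right of the board, its boss top centred at about (645,192), and the bed with two grey pads and the pin at (193,193). Crop 2 shows the same boss top at (274,82), the pads at (429,345) and (560,327), and the pin tip at (488,324). I'll triangulate coarsely from these.

```bash
python3 - <<'E'
from h import *
T=camera_params("top");S=camera_params("scene")
tp=lambda L:[[195+x*.225,180+y*110/489] for x,y in L]
tc=lambda L:[[310+(x-400)*75/400,205+y*85/453] for x,y in L]
s=lambda L:[[230+x/4,200+y/4] for x,y in L]
# block top outline corners, boss centre
print("boss",tri(T,tc([(645,192)]),S,s([(274,82)])))
print("block top",plane(T,tc([(555,90),(718,87),(726,312),(560,317)]),.05))
print("boss top",plane(T,tc([(607,147),(682,144),(684,236),(608,240)]),.08))
print("pads,pin",tri(T,tp([(223,136),(160,266),(193,190)]),S,s([(429,345),(560,327),(488,322)])))
W=camera_params("wrist");c,d=ray(W,[[320,240]]);print("wrist",c,d,observe()['eef_pos'],W["camera_matrix"],W["R"])
E
```

```text
boss [[ 0.54688549 -0.15999165  0.07636381  0.00297318]]
block top [[ 0.60066203 -0.12163177  0.05      ]
 [ 0.60139384 -0.19953072  0.05      ]
 [ 0.49373872 -0.200501    0.05      ]
 [ 0.49205753 -0.12214707  0.05      ]]
boss top [[ 0.56879016 -0.1434585   0.08      ]
 [ 0.56987897 -0.17826029  0.08      ]
 [ 0.52697675 -0.17815153  0.08      ]
 [ 0.52543294 -0.14305826  0.08      ]]
pads,pin [[0.63127974 0.1193539  0.04923737 0.00284427]
 [0.55574687 0.15463228 0.05049062 0.00348227]
 [0.59787617 0.13449601 0.0609816  0.00326008]]
wrist [0.17355189 0.52673786 0.37326447] [[ 0.248938   -0.10036021 -0.96345642]] [0.23553455 0.49674285 0.23072068] [[339.9484221    0.         314.25516276]
 [  0.         339.9484221  240.76001758]
 [  0.           0.           1.        ]] [[ 0.42778724  0.90387871 -0.00116259]
 [ 0.87041969 -0.41160437  0.27009517]
 [ 0.24365475 -0.1165552  -0.96283293]]
```

```bash
cat >> h.py <<'E'
def plan(p,yaw,n,start=None,syaw=None):
    o=observe(); q=np.array(o['eef_pos'] if start is None else start); y=o['orientation'][2] if syaw is None else syaw
    dy=(yaw-y)/n; step=(np.array(p)-q)/n; rows=[]
    for i in range(n):
        a=y+dy*i; x=np.array([np.cos(a),np.sin(a),0]); v=np.array([np.sin(a),-np.cos(a),0])
        rows.append([round(float(k)/.4,3) for k in (step@x,step@v,-step[2])])
    print(rows, "yaw",round(-dy/.5,3), "mm/row",np.linalg.norm(step)*1e3)
E
python3 -c "
from h import *
plan([.5935,.137,.19],1.134,12)"
```

```text
[[-0.099, -0.036, 0.008], [-0.103, -0.023, 0.008], [-0.105, -0.009, 0.008], [-0.106, 0.005, 0.008], [-0.104, 0.019, 0.008], [-0.101, 0.032, 0.008], [-0.096, 0.045, 0.008], [-0.089, 0.057, 0.008], [-0.081, 0.068, 0.008], [-0.071, 0.078, 0.008], [-0.061, 0.087, 0.008], [-0.049, 0.094, 0.008]] yaw 0.261 mm/row 42.42741819406871
```

>>> carry_out:
  jaw: [1,1,1,1,1,1,1,1,1,1,1,1]
  translation:
    - [-0.099,-0.036,0.008]
    - [-0.103,-0.023,0.008]
    - [-0.105,-0.009,0.008]
    - [-0.106,0.005,0.008]
    - [-0.104,0.019,0.008]
    - [-0.101,0.032,0.008]
    - [-0.096,0.045,0.008]
    - [-0.089,0.057,0.008]
    - [-0.081,0.068,0.008]
    - [-0.071,0.078,0.008]
    - [-0.061,0.087,0.008]
    - [-0.049,0.094,0.008]
  yaw: [0.26,0.26,0.26,0.26,0.26,0.26,0.26,0.26,0.26,0.26,0.26,0.26]
  newtons: 40

```text
clock: 1.6
eef_pos: [0.5954, 0.1368, 0.1924]
orientation: [-3.141, 0.0, 1.134]
ft_force: [0.2, 0.9, -0.3]
width: 0.0852
gripper_force: 0.0
```

>>> carry_out:
  jaw: [1,1]
  translation:
    - [0,0,0]
    - [0,0,0]
  yaw: [0,0]

```text
clock: 1.85
eef_pos: [0.5942, 0.1381, 0.1925]
orientation: [-3.14, 0.0, 1.14]
ft_force: [0.4, 0.6, 0.0]
width: 0.0851
gripper_force: 0.0
```

```bash
python3 - <<'E'
from h import *
import pickle
o=observe();P=camera_params("wrist");im=grab_frame("wrist");cv2.imwrite("pics/w1.png",im);pickle.dump(P,open("w1.pkl","wb"))
print(o['clock'],o['eef_pos'],o['orientation'])
E
```

```text
1.85 [0.59416141 0.1381284  0.19245939] [-3.14041054e+00  3.54156736e-04  1.13974705e+00]
```

View pics/w1.png

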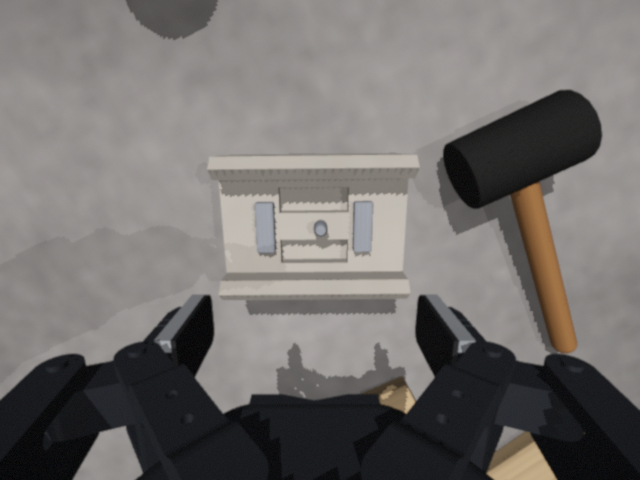

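The wrist view shows the bed upright at about (314,228), with blue-grey pads at (265,227) and (363,226). The pin sits between them at (320,228) and is slightly right of the middle, towards +x of the bed.

```bash
cat >> h.py <<'E'
def blobs(im,box):
    x0,y0,x1,y1=box; c=im[y0:y1,x0:x1].astype(int)
    m=((c[...,0]-c[...,2])>8).astype(np.uint8)
    n,l,s,ce=cv2.connectedComponentsWithStats(m)
    return [(int(s[i,4]),(ce[i]+[x0,y0]),cv2.minAreaRect(np.argwhere(l==i)[:,::-1].astype(np.float32)+np.array([x0,y0],np.float32))) for i in range(1,n) if s[i,4]>25]
E
python3 - <<'E'
from h import *
import pickle
P=pickle.load(open("w1.pkl","rb"));im=cv2.imread("pics/w1.png")
for b in blobs(im,(225,180,405,275)): print(b[0],b[1],b[2], plane(P,[b[2][0]],.053)[0])
# rib ridge ends (outer top lines): corners from picture
print(plane(P,[(222,160),(417,158),(221,284),(408,283)],.074))
plan([.547,-.161,.20],np.pi/2,9)
E
```

```text
807 [264.74597274 226.89095415] ((264.8150634765625, 227.00686645507812), (48.55929946899414, 16.877317428588867), 87.87889862060547) [0.55616389 0.15751828 0.053     ]
811 [362.2675709 226.0135635] ((362.5, 226.0), (48.0, 17.0), 90.0) [0.63214555 0.12364085 0.053     ]
99 [320.16161616 228.74747475] ((320.0, 228.5), (11.0, 10.0), 90.0) [0.5983654  0.13672524 0.053     ]
[[0.55533454 0.22002075 0.074     ]
 [0.68830163 0.16059528 0.074     ]
 [0.5062302  0.13263545 0.074     ]
 [0.64713745 0.06903758 0.074     ]]
[[-0.081, 0.023, -0.002], [-0.082, 0.019, -0.002], [-0.083, 0.015, -0.002], [-0.083, 0.011, -0.002], [-0.084, 0.007, -0.002], [-0.084, 0.003, -0.002], [-0.084, -0.001, -0.002], [-0.084, -0.005, -0.002], [-0.084, -0.009, -0.002]] yaw -0.096 mm/row 33.69645170554818
```

>>> carry_out:
  jaw: [1,1,1]
  translation:
    - [-0.081,0.023,-0.002]
    - [-0.082,0.019,-0.002]
    - [0,0,0]
  yaw: [-0.096,-0.096,0]

```text
clock: 2.28
eef_pos: [0.5834, 0.0709, 0.1951]
orientation: [3.141, -0.0, 1.235]
ft_force: [0.3, -0.2, -0.9]
width: 0.0857
gripper_force: 0.0
```

```bash
python3 - <<'E'
from h import *
import pickle
P=camera_params("wrist");im=grab_frame("wrist");cv2.imwrite("pics/w2.png",im)
Q=pickle.load(open("w1.pkl","rb"));i1=cv2.imread("pics/w1.png")
A=blobs(i1,(225,180,405,275)); c=proj(P,[[.594,.1405,.053]])[0]; print(c)
x,y=map(int,c);B=blobs(im,(x-80,max(0,y-55),x+80,y+55))
for b in B: print(b)
A.sort(key=lambda b:b[1][0]);B.sort(key=lambda b:b[1][0])
if len(A)==len(B): print(tri(Q,[b[1] for b in A],P,[b[1] for b in B]))
o=observe();print(o['eef_pos'],o['orientation'][2])
plan([.547,-.161,.20],np.pi/2,7)
E
```

```text
[298.53519831 144.92241127]
(973, array([246.91366906, 141.1274409 ]), ((246.91754150390625, 141.18797302246094), (18.26007080078125, 54.16374206542969), 2.436648368835449))
(939, array([349.72630458, 150.25026624]), ((349.5975646972656, 150.62196350097656), (17.889907836914062, 53.890594482421875), 6.340191841125488))
(103, array([305.00970874, 146.78640777]), ((305.0, 146.5), (11.0, 10.0), 90.0))
[[5.55294313e-01 1.57129142e-01 4.96164986e-02 1.24670019e-04]
 [5.98638516e-01 1.37377130e-01 5.68651341e-02 2.01081665e-04]
 [6.32039368e-01 1.22816215e-01 4.96934916e-02 5.98395909e-05]]
[0.58365481 0.07178144 0.19505486] 1.2347084349907784
[[-0.083, 0.015, -0.002], [-0.083, 0.011, -0.002], [-0.084, 0.007, -0.002], [-0.084, 0.003, -0.002], [-0.084, -0.001, -0.002], [-0.084, -0.005, -0.002], [-0.084, -0.009, -0.002]] yaw -0.096 mm/row 33.671652409242625
```

>>> carry_out:
  jaw: [1,1,1,1,1,1,1,1,1]
  translation:
    - [-0.083,0.015,-0.002]
    - [-0.083,0.011,-0.002]
    - [-0.084,0.007,-0.002]
    - [-0.084,0.003,-0.002]
    - [-0.084,-0.001,-0.002]
    - [-0.084,-0.005,-0.002]
    - [-0.084,-0.009,-0.002]
    - [0,0,0]
    - [0,0,0]
  yaw: [-0.096,-0.096,-0.096,-0.096,-0.096,-0.096,-0.096,0,0]

```text
clock: 3.45
eef_pos: [0.5478, -0.16, 0.2001]
orientation: [3.141, -0.0, 1.571]
ft_force: [0.9, -1.3, 0.1]
width: 0.0853
gripper_force: 0.0
```

```bash
python3 - <<'E'
from h import *
import pickle
o=observe();P=camera_params("wrist");im=grab_frame("wrist");cv2.imwrite("pics/w3.png",im);pickle.dump(P,open("w3.pkl","wb"))
print(o['clock'],o['eef_pos'],o['orientation'])
E
```

```text
3.45 [ 0.54780734 -0.16004188  0.20014081] [ 3.14146667e+00 -4.16392098e-04  1.57103207e+00]
```

View pics/w3.png

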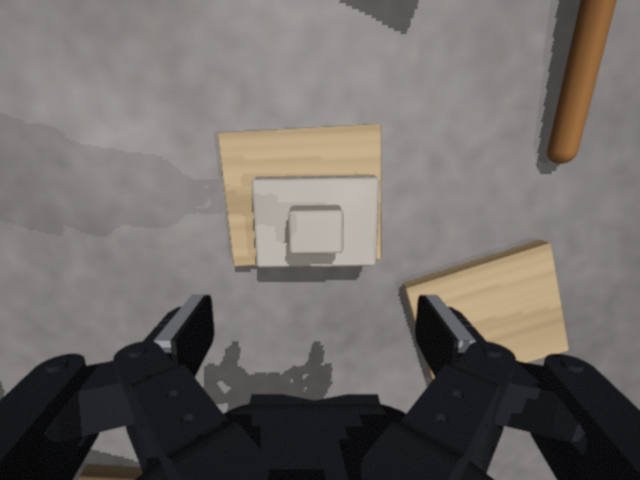

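The wrist view shows the boss top with corners near (291,209), (342,208), (342,251) and (292,254). The block's top edge runs from (254,178) to (376,177), so the cover is almost square to the tool.

```bash
cat >> h.py <<'E'
def boss(im,c,r=45):
    g=cv2.GaussianBlur(im,(3,3),0)[...,1]; m=np.zeros((482,642),np.uint8); x,y=map(int,c); h=g.copy()
    cv2.floodFill(h,m,(x,y),0,6,6,4|cv2.FLOODFILL_MASK_ONLY|cv2.FLOODFILL_FIXED_RANGE|(255<<8))
    k=cv2.morphologyEx(m[1:-1,1:-1],cv2.MORPH_OPEN,np.ones((9,9)))
    n,l,s,ce=cv2.connectedComponentsWithStats(k); i=l[y,x]
    return s[i],cv2.minAreaRect(np.argwhere(l==i)[:,::-1].astype(np.float32))
E
python3 - <<'E'
from h import *
import pickle
P=pickle.load(open("w3.pkl","rb"));im=cv2.imread("pics/w3.png")
print(boss(im,(316,231)))
b=plane(P,[(291,209),(341.5,208),(342.5,252),(292,254)],.08);print(b,b.mean(0))
b=plane(P,[(254,178),(376.5,177),(375.5,265),(257,267)],.05);print(b,b.mean(0), np.arctan2(*(b[1]-b[0])[1::-1]))
E
```

```text
(array([ 292,  212,   49,   39, 1789], dtype=int32), ((316.0, 231.0), (38.0, 48.0), 90.0))
[[ 0.52946419 -0.13896033  0.08      ]
 [ 0.56893997 -0.13812826  0.08      ]
 [ 0.57056677 -0.1741692   0.08      ]
 [ 0.52963094 -0.17591374  0.08      ]] [ 0.54965047 -0.15679288  0.08      ]
[[ 0.49639714 -0.11778677  0.05      ]
 [ 0.60050221 -0.11684028  0.05      ]
 [ 0.60358716 -0.19606014  0.05      ]
 [ 0.49537751 -0.19811248  0.05      ]] [ 0.548966   -0.15719992  0.05      ] 0.009091453098144268
```

>>> carry_out:
  jaw: [1,1,1,1]
  translation:
    - [0,0,0.05]
    - [0,0,0.05]
    - [0,0,0]
    - [0,0,0]
  yaw: [0,0,0,0]

```text
clock: 4.0
eef_pos: [0.548, -0.1607, 0.1609]
orientation: [3.141, 0.0, 1.572]
ft_force: [0.3, -0.3, -0.6]
width: 0.0855
gripper_force: 0.0
```

```bash
python3 - <<'E'
from h import *
import pickle
o=observe();P=camera_params("wrist");im=grab_frame("wrist");pickle.dump(P,open("w4.pkl","wb"))
print(o['eef_pos'])
cv2.imwrite("pics/w4.png",im)
c=proj(P,[[.547,-.161,.08]])[0];print(c,boss(im,c))
x,y=map(int,c);x0,y0=x-100,max(0,y-75)
cv2.imwrite("pics/w4c.png",cv2.resize(im[y0:y0+150,x0:x0+200],(800,600),interpolation=3));print(x0,y0)
E
```

```text
[ 0.54803655 -0.160689    0.16088364]
[312.89102672 249.93258161] (array([ 287,  222,   35,   32, 1059], dtype=int32), ((304.0, 237.5), (31.0, 34.0), 90.0))
212 174
```

View pics/w4c.png

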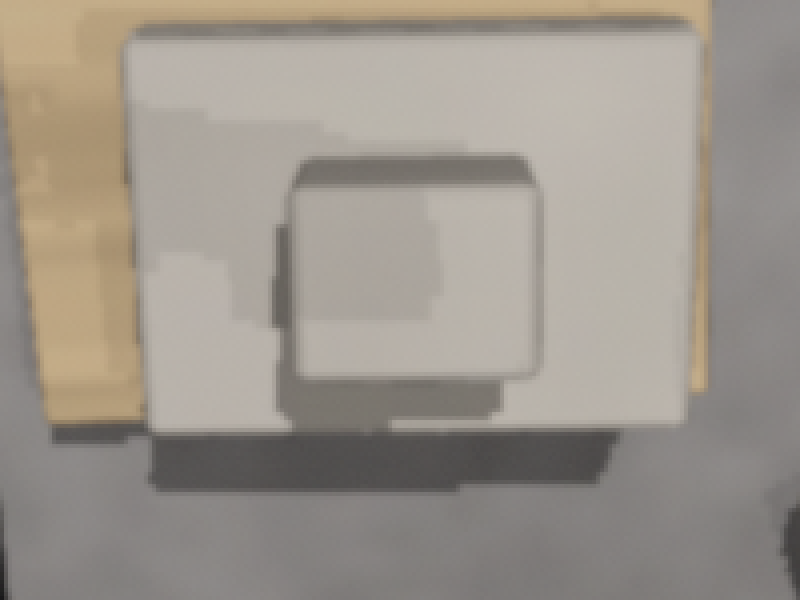

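The closer crop shows the boss top with corners at about (293,183), (537,183), (539,378) and (297,380), and the block top at (126,40), (700,38), (686,424) and (150,432).

```bash
python3 - <<'E'
from h import *
import pickle
P=pickle.load(open("w3.pkl","rb"));Q=pickle.load(open("w4.pkl","rb"))
f=lambda L:[(212+x/4,174+y/4) for x,y in L]
a=f([(293,183),(537,183),(539,378),(297,380)]);b=[(291,210.5),(341.5,210.5),(342,251.5),(292,252)]
t=tri(P,b,Q,a);print(t,t.mean(0))
for z in(.077,.08): print(plane(Q,a,z).mean(0),np.ptp(plane(Q,a,z),0))
k=f([(126,40),(700,38),(686,424),(150,432)]);p=plane(Q,k,.049);print(p,p.mean(0),np.arctan2(*(p[1]-p[0])[1::-1]),np.arctan2(*(p[2]-p[3])[1::-1]))
E
```

```text
[[ 5.29500896e-01 -1.38547689e-01  8.71695893e-02  1.02184690e-03]
 [ 5.69476576e-01 -1.40611748e-01  7.66523916e-02  5.01183437e-04]
 [ 5.68947499e-01 -1.68832262e-01  9.54924362e-02  2.58648029e-04]
 [ 5.30490044e-01 -1.68067590e-01  9.89324645e-02  9.77875419e-04]] [ 0.54960375 -0.15401482  0.08956172  0.00068989]
[ 0.54923707 -0.15816156  0.077     ] [0.04284242 0.03567866 0.        ]
[ 0.5492168  -0.15728012  0.08      ] [0.04227469 0.03520586 0.        ]
[[ 0.49535904 -0.11946595  0.049     ]
 [ 0.60188208 -0.11893064  0.049     ]
 [ 0.60364859 -0.19582855  0.049     ]
 [ 0.49590701 -0.19770822  0.049     ]] [ 0.54919918 -0.15798334  0.049     ] 0.00502522393990739 0.01744433394581182
```

>>> carry_out:
  jaw: [1,1,1,1,1,0,0,0,0,0,0]
  translation:
    - [0.007,0.003,0.066]
    - [0,0,0.066]
    - [0,0,0.066]
    - [0,0,0.066]
    - [0,0,0]
    - [0,0,0]
    - [0,0,0]
    - [0,0,0]
    - [0,0,0]
    - [0,0,0]
    - [0,0,0]
  yaw: [-0.02,0,0,0,0,0,0,0,0,0,0]
  newtons: 70

```text
clock: 5.42
eef_pos: [0.5495, -0.1588, 0.056]
orientation: [3.139, 0.001, 1.581]
ft_force: [0.8, 0.9, 5.0]
width: 0.0428
gripper_force: 72.4
```

>>> carry_out:
  jaw: [0,0,0,0,0,0]
  translation:
    - [0,0,-0.03]
    - [0,0,-0.08]
    - [0,0,-0.08]
    - [0,0,-0.08]
    - [0,0,0]
    - [0,0,0]
  yaw: [0,0,0,0,0,0]

```text
clock: 6.18
eef_pos: [0.5483, -0.1583, 0.1618]
orientation: [-3.141, -0.0, 1.581]
ft_force: [-0.5, 0.8, -3.4]
width: 0.0428
gripper_force: 72.2
```

```bash
python3 - <<'E'
from h import *
o=observe();print(o)
plan([.5879,.1417,o['eef_pos'][2]],1.1504,10)
E
```

```text
{'clock': 6.175, 'joint_pos': array([-4.28095299e-01,  3.22271557e-01, -6.65760123e-02,  1.18296990e+00,
       -4.97115520e-05,  1.13277436e+00]), 'qd': array([ 0.00186831,  0.01252856, -0.0132217 , -0.00394477,  0.00093746,
        0.00077992]), 'tau': array([ 4.15144872e-02, -6.29464602e+01,  3.57024729e+01,  4.91006160e-02,
        1.39502219e-03,  9.09435266e-05]), 'eef_pos': array([ 0.54829203, -0.15831891,  0.16178993]), 'orientation': array([-3.14064683e+00, -3.88096796e-04,  1.58072284e+00]), 'ft_force': array([-0.47806189,  0.80509996, -3.36526658]), 'wrist_torque': array([0.01657118, 0.00013323, 0.01819155]), 'gripper_force': 72.24162340164185, 'width': 0.042835052140394264}
[[0.075, 0.011, -0.0], [0.075, 0.007, -0.0], [0.076, 0.004, -0.0], [0.076, 0.001, -0.0], [0.076, -0.002, -0.0], [0.075, -0.006, -0.0], [0.075, -0.009, -0.0], [0.075, -0.012, -0.0], [0.074, -0.015, -0.0], [0.073, -0.018, -0.0]] yaw 0.086 mm/row 30.262210376179507
```

>>> carry_out:
  jaw: [0,0,0,0,0,0,0,0,0,0,0,0]
  translation:
    - [0.075,0.011,0]
    - [0.075,0.007,0]
    - [0.076,0.004,0]
    - [0.076,0.001,0]
    - [0.076,-0.002,0]
    - [0.075,-0.006,0]
    - [0.075,-0.009,0]
    - [0.075,-0.012,0]
    - [0.074,-0.015,0]
    - [0.073,-0.018,0]
    - [0,0,0]
    - [0,0,0]
  yaw: [0.086,0.086,0.086,0.086,0.086,0.086,0.086,0.086,0.086,0.086,0,0]

```text
clock: 7.68
eef_pos: [0.5878, 0.1412, 0.1613]
orientation: [-3.14, 0.001, 1.152]
ft_force: [-1.0, -0.3, -2.8]
width: 0.0425
gripper_force: 72.2
```

```bash
python3 - <<'E'
from h import *
import pickle
o=observe();P=camera_params("wrist");im=grab_frame("wrist");cv2.imwrite("pics/w5.png",im);pickle.dump(P,open("w5.pkl","wb"))
print(o['clock'],o['eef_pos'],o['orientation'],o['ft_force'])
cv2.imwrite("pics/s5.png",grab_frame("scene"))
E
```

```text
7.675 [0.58784982 0.14120961 0.16128979] [-3.13987119e+00  1.33702883e-03  1.15155595e+00] [-1.01173345 -0.34425273 -2.84348717]
```

View pics/w5.png

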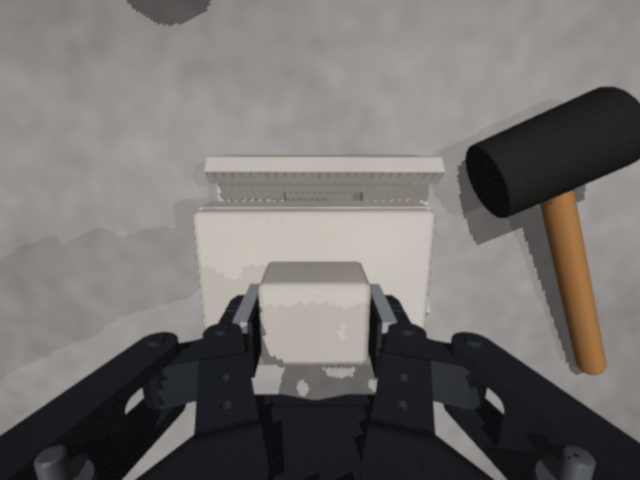

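The wrist view shows the held cover level over the bed. Its far top edge runs from (197,209) to (433,209), and the far rib ridge runs from (206,158) to (443,158), parallel to it. I'll check the sideways alignment.

```bash
python3 - <<'E'
from h import *
import pickle
P=pickle.load(open("w5.pkl","rb"))
a=-.4204;u=np.array([np.cos(a),np.sin(a)]);v=np.array([-u[1],u[0]]);c=np.array([.5937,.14])
f=lambda px,z:np.c_[(plane(P,px,z)[:,:2]-c)@u,(plane(P,px,z)[:,:2]-c)@v]*1e3
print("cover far edge",f([(197,209),(433,209)],.155))
print("ridge outer",f([(206,158),(443,158)],.074)); print("ridge inner",f([(207,172),(442,172)],.074))
plan([.5879,.1417,.112],1.1504,4)
E
```

```text
cover far edge [[-58.2094364   40.3194863 ]
 [ 46.31820738  40.55816838]]
ridge outer [[-77.60424157  59.30573887]
 [ 78.09249669  59.61618439]]
ridge inner [[-77.7052565   50.25839532]
 [ 78.37585331  50.58165141]]
[[0.0, -0.0, 0.031], [0.0, -0.0, 0.031], [0.0, -0.0, 0.031], [0.0, -0.0, 0.031]] yaw -0.0 mm/row 12.478794988757672
```

>>> carry_out:
  jaw: [0,0,0,0,0,0]
  translation:
    - [-0.003,0,0.036]
    - [0,0,0.036]
    - [0,0,0.036]
    - [0,0,0.02]
    - [0,0,0.015]
    - [0,0,0]
  yaw: [0,0,0,0,0,0]

```text
clock: 8.52
eef_pos: [0.5878, 0.1405, 0.1049]
orientation: [-3.141, 0.0, 1.151]
ft_force: [0.5, -0.3, -3.3]
width: 0.0424
gripper_force: 72.1
```

Free so far. I'll lower in small steps until it touches the pin.

>>> carry_out:
  jaw: [0,0,0,0]
  translation:
    - [0,0,0.005]
    - [0,0,0.005]
    - [0,0,0]
    - [0,0,0]
  yaw: [0,0,0,0]

```text
clock: 9.02
eef_pos: [0.588, 0.1405, 0.1014]
orientation: [3.141, -0.0, 1.151]
ft_force: [0.3, 0.2, -3.2]
width: 0.0429
gripper_force: 72.1
```

>>> carry_out:
  jaw: [0,0,0]
  translation:
    - [0,0,0.004]
    - [0,0,0]
    - [0,0,0]
  yaw: [0,0,0]

```text
clock: 9.4
eef_pos: [0.5879, 0.1404, 0.0997]
orientation: [-3.142, -0.0, 1.151]
ft_force: [-0.1, 0.1, -3.4]
width: 0.0425
gripper_force: 72.1
```

>>> carry_out:
  jaw: [0,0,0]
  translation:
    - [0,0,0.002]
    - [0,0,0]
    - [0,0,0]
  yaw: [0,0,0]

```text
clock: 9.78
eef_pos: [0.588, 0.1405, 0.099]
orientation: [3.141, -0.0, 1.151]
ft_force: [-0.9, -0.4, -1.2]
width: 0.0427
gripper_force: 72.4
```

>>> carry_out:
  jaw: [0,0,0]
  translation:
    - [0,0,0.002]
    - [0,0,0]
    - [0,0,0]
  yaw: [0,0,0]

```text
clock: 10.15
eef_pos: [0.5881, 0.1405, 0.0989]
orientation: [3.141, -0.001, 1.151]
ft_force: [-2.4, -0.9, 5.7]
width: 0.0427
gripper_force: 73.3
```

It rides on the pin's tip (about 9 N at TCP z 0.099). I'll slide along +x of the bed.

>>> carry_out:
  jaw: [0,0,0,0,0]
  translation:
    - [0,0.005,0]
    - [0,0.005,0]
    - [0,0.005,0]
    - [0,0,0]
    - [0,0,0]
  yaw: [0,0,0,0,0]

```text
clock: 10.78
eef_pos: [0.5937, 0.138, 0.0983]
orientation: [3.141, -0.0, 1.151]
ft_force: [-0.5, 1.1, 3.7]
width: 0.0432
gripper_force: 72.9
```

>>> carry_out:
  jaw: [0,0,0,0]
  translation:
    - [0,0.004,0]
    - [0,0,0]
    - [0,0,0]
    - [0,0,0]
  yaw: [0,0,0,0]

```text
clock: 11.28
eef_pos: [0.595, 0.1371, 0.0977]
orientation: [-3.142, 0.0, 1.151]
ft_force: [1.7, 0.2, -3.5]
width: 0.0428
gripper_force: 72.1
```

The push vanished, so the tip has reached the socket mouth, as predicted from the image. I'll go on to the pin's measured place.

>>> carry_out:
  jaw: [0,0,0,0]
  translation:
    - [0,0.005,0]
    - [0,0.004,0]
    - [0,0,0]
    - [0,0,0]
  yaw: [0,0,0,0]

```text
clock: 11.78
eef_pos: [0.5981, 0.1359, 0.098]
orientation: [-3.141, 0.0, 1.151]
ft_force: [-0.6, -0.1, -3.4]
width: 0.0428
gripper_force: 72.1
```

>>> carry_out:
  jaw: [0,0,0,0]
  translation:
    - [0,0,0.004]
    - [0,0,0.004]
    - [0,0,0]
    - [0,0,0]
  yaw: [0,0,0,0]

```text
clock: 12.28
eef_pos: [0.5982, 0.1359, 0.0949]
orientation: [3.142, -0.0, 1.151]
ft_force: [0.2, 0.1, -4.4]
width: 0.0427
gripper_force: 72.1
```

It drops over the pin freely. I'll lower it onto the lifter.

>>> carry_out:
  jaw: [0,0,0,0]
  translation:
    - [0,0,0.005]
    - [0,0,0.004]
    - [0,0,0]
    - [0,0,0]
  yaw: [0,0,0,0]

```text
clock: 12.78
eef_pos: [0.5981, 0.1358, 0.0912]
orientation: [-3.141, 0.0, 1.151]
ft_force: [0.7, 0.1, -3.4]
width: 0.0428
gripper_force: 72.0
```

>>> carry_out:
  jaw: [0,0,0,0]
  translation:
    - [0,0,0.004]
    - [0,0,0.004]
    - [0,0,0]
    - [0,0,0]
  yaw: [0,0,0,0]

```text
clock: 13.28
eef_pos: [0.5982, 0.1359, 0.0884]
orientation: [3.141, -0.0, 1.151]
ft_force: [-2.3, -0.4, 5.4]
width: 0.0426
gripper_force: 73.1
```

Now it is on the lifter (about 9 N of spring). I'll press it shut.

>>> carry_out:
  jaw: [0,0,0,0]
  translation:
    - [0,0,0.005]
    - [0,0,0.005]
    - [0,0,0]
    - [0,0,0]
  yaw: [0,0,0,0]

```text
clock: 13.78
eef_pos: [0.5983, 0.1359, 0.0846]
orientation: [3.141, -0.0, 1.151]
ft_force: [-3.6, 0.6, 8.6]
width: 0.0427
gripper_force: 73.4
```

>>> carry_out:
  jaw: [0,0,0,0]
  translation:
    - [0,0,0.005]
    - [0,0,0.003]
    - [0,0,0]
    - [0,0,0]
  yaw: [0,0,0,0]

```text
clock: 14.28
eef_pos: [0.5983, 0.1359, 0.0829]
orientation: [3.14, -0.001, 1.151]
ft_force: [-8.1, -1.3, 19.5]
width: 0.0425
gripper_force: 74.9
```

>>> carry_out:
  jaw: [0,0,0,0,0,0]
  translation:
    - [0,0,0.002]
    - [0,0,0]
    - [0,0,0]
    - [0,0,0]
    - [0,0,0]
    - [0,0,0]
  yaw: [0,0,0,0,0,0]

```text
clock: 15.02
eef_pos: [0.5983, 0.1359, 0.0829]
orientation: [3.139, -0.001, 1.151]
ft_force: [-10.8, -1.3, 26.7]
width: 0.0424
gripper_force: 75.8
```

```bash
python3 - <<'E'
from h import *
im=grab_frame("scene");o=observe();print(o['eef_pos'],o['ft_force'],o['wrist_torque'],o['orientation'],o['width'])
cv2.imwrite("pics/end.png",cv2.resize(im[200:350,250:450],(800,600),interpolation=3))
E
```

```text
[0.59828075 0.13592919 0.0829258 ] [-9.8697251  -1.44603965 27.65169235] [-0.19266143  2.32195171 -0.02438475] [ 3.13926094e+00 -1.24641857e-03  1.15086899e+00] 0.04294893047630081
```

View pics/end.png

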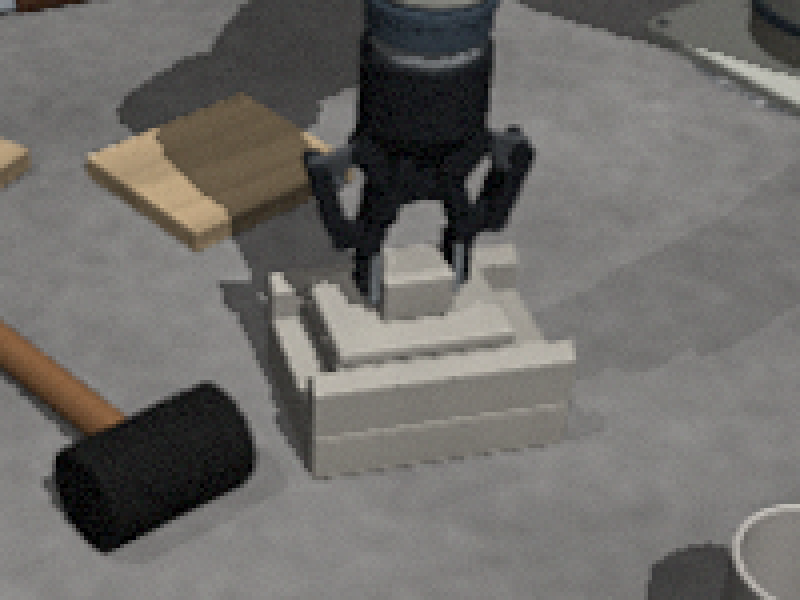

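The end view shows the cover level between the ribs, its top just above the ridges at about (410,350), with the boss still gripped. The TCP height did not change when I pressed harder, so the faces are closed.

```bash
python3 -c "
from workcell import sign_off
print(sign_off())"
```

```text
the job is handed in; nothing more can be done
None
```

I handed the job in with the upper half over the pin and, by the readings, pressed shut and still gripped: about 30 N of push, no further sinking under extra push, 15 s on the clock. The mallet, mug and knife were left alone.

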